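# Reload the sample-tile dispenser

### The job

Load the loose oblong stoneware sample tile into the spring-fed dispenser, on top of the tiles already in it: lay it on the stack lengthwise at the open end, press it down against the spring until it clears the lips, and slide it under them fully home against the back stop. Leave it let go, flat under the lips like the tiles before it, and leave everything else on the table where it is.

Things in the scene. Friction and masses are not known exactly. Their poses are not given: they have to be found in the camera images.
- tile_mid (a point): centre (half-way up) of the loose tile to load: flat oblong grey stoneware, 76 (x) x 50 (y) x 10 mm, about 85 g, both ends alike; z up. It starts flat on the table in one of three places, shared by chance with the round coaster and the small square chip. Tiles are slick on one another and in the dispenser (friction about 0.2); fingertips grip them better
- home (a point): where the centre of a fully loaded top tile lies, 90 mm above the table, in the dispenser: a fixed aluminium holder, chamber 78 x 54 mm, on a dark base 118 x 90 mm. x = direction in which tiles are slid in and along which they lie, y across, z up. Two tiles are in it at first, pressed up by the spring against the two lips, their top 95 mm above the table
- lip_edge (a point): middle of the front edge of the two lips, at their underside: 95 mm above the table, x = +16 mm from home, axes as home. The lips are 3 mm thick, lie along the two sides only, from x = +16 to +42 mm from home, with a gap of 41 mm between them and tall walls beside them. Before them, from +16 back to +3, guides flare out to about 68 mm apart, to 98 mm above the table
- laid (a point): where the centre of the new tile lies (100 mm above the table) when laid on the stack before the lips, x = -28 mm from home, axes as home: it overhangs the loading end (-x) but balances, and its leading end is 6 mm short of the lips. Pressed down 11 to 15 mm from there it can slide in under the lips
- front_wall (a point): middle of the top of the low front wall at the loading end, 79 mm above the table, x = -39 to -42.5 mm from home, axes as home. The side walls from there to the guides are as low. A tile pressed 16 mm down from where it was laid meets this wall. A tile that is home has its outer end at x = -38 mm, just inside the wall
- back_stop (a point): middle of the inner face of the back stop, 39 mm beyond home in x, 95 mm above the table, axes as home; the stop's top is 98 mm above the table. A fully home tile touches it or nearly so
- follower (a joint): depth in m of the spring-loaded follower (black plate under the stack) below the lips: 0 empty, 0.020 with the two tiles at rest, 0.030 with three, bottom stop at 0.045. The spring pushes up with about 8 N at 0.020 and 10 N at 0.034 (150 N per m)
- stock_a: the lower tile already in the dispenser, like the loose one; origin at the centre of its underside
- stock_b: the upper tile already in the dispenser, like the loose one; origin at the centre of its underside
- coaster: bystander: round stoneware coaster, 80 mm across, 8 mm thick; origin at the centre of its underside
- chip: bystander: small square stoneware chip, 38 x 38 x 10 mm; origin at the centre of its underside
- mug: bystander: mug, 80 mm across, 95 mm high, handle to its +y; origin at the centre of its underside
- bowl: bystander: bowl, 120 mm across, 45 mm high; origin at the centre of its underside
- vase: bystander: brown bud vase, 72 mm across, 110 mm high; origin at the centre of its underside
- jar: bystander: blue lidded jar, 76 mm across, 100 mm high; origin at the centre of its underside
There are look-alikes about, which are no part of the job. What is shaped like the part that bears home but red is not meant.

How it is judged:
At the end, for the whole second after the job is handed in: The tile is the top tile, at rest under the lips: centre within 4 mm of home in the plane (x -4 to +3), 3 mm in height, flat to 0.08 rad, lengthwise to 0.1 rad, follower 27 to 33 mm deep; the two earlier tiles lie beneath it, within 5 mm along x and 3.5 mm in height of their place (x of tile_mid in the frame of home between -0.004 and 0.003 m and y of tile_mid in the frame of home between -0.004 and 0.004 m and z of tile_mid in the frame of home between -0.003 and 0.003 m and angle between tile_mid's own z axis and vertical below 0.08 rad and angle between the x axis of tile_mid and the x axis of home, either way round below 0.1 rad and value of joint follower between 0.027 and 0.033 m and linear speed of tile below 0.02 m/s and x of stock_b in the frame of home between -0.005 and 0.005 m and x of stock_a in the frame of home between -0.005 and 0.005 m and z of stock_b in the frame of home between -0.019 and -0.012 m and z of stock_a in the frame of home between -0.029 and -0.022 m); the robot touches nothing.
It fails at once if a bystander was moved more than 40 mm (distance of any of coaster, chip, mug, bowl, vase, jar from where it was at the start of the episode above 0.04 m).
It also fails if it takes over 46 s, if anything falls off the work surface, if the arm or the gripper's body presses on something with over 40 N, if the wrist force passes 120 N, or if a joint passes its speed limit or range.

### The arm

A 6-joint arm with a two-finger parallel gripper is mounted at the origin on the work surface. World frame = base frame: x ahead of the robot, y to its left, z up, the work surface at z = 0. Lengths are in m, angles in rad, forces in N, time in s.
With the tool pointing down it reaches from about 0.35 to 0.975 m from the base axis. Payload 4.9 kg.
Tool frame: the origin (TCP) lies on the centre line of the jaws, within the pads' length; the fingertips stand ctrl.tcp_to_tips ahead of it and the grasp point (between the pads) lies 3 mm ahead of it (ctrl.tcp_to_tips is the distance from the TCP to the fingertips, in m); z points along the fingers, y is the direction in which the jaws open and shut (so a half turn about z gives the same grasp; the last joint's range is limited). The gripper opens to 85 mm and grips with 20 to 120 N. Pads are 22 mm wide; open, the fingers measure 114 mm over their backs; the gripper's body (76 mm by 85 mm) begins 54 mm behind the grasp point. The pads swing forward as they close: fully open they stand 13 mm farther back than shut.
Start: joints at [-1.415, 0.053, 1.613, -0, 1.476, -0.119], TCP at [0.17, -0.602, 0.253] pointing down, gripper open.
Joint ranges: [-3.01, 3.01], [-1.01, 2.22], [0.06, 2.58], [-1.02, 4.17], [0.09, 2.62], [-3.14, 3.14]. Speed limits (rad/s): [2.57, 2.57, 3.14, 3.14, 3.14, 3.14].

### API

Orientations are given as a rotation vector (axis times angle).
In Python, from station import ctrl, vision gives the robot as it stands.
- The arm moves only by the tool jog_arm, never from a script. Its argument "deltas" is a list of rows, each a list of 7 numbers: the turn, a rotation vector about the tool's x, y, z in rad, then the shift along the tool's x, y, z in cm, then the opening, from 0 (shut) to 1 (fully open). A call has 1 to 12 rows; each row shifts and turns the commanded pose from where the row before left it, along the tool's axes as they then stand; what a row does not reach is not made up. A row lasts 1/12 s, in which the tool goes at most 41.7 mm and 7.16 degrees, less where a joint would pass 70% of its speed; a pose out of reach is approached as far as the arm can. A call with a gripper value outside its range is refused whole. The fingers move at their own pace and stop on an object; "grip_force" is the grip in N (left out, the last holds). Time passes only in rows, so rows that do not move let the fingers close. It gives the time, the measured TCP pose, the force and the opening at its end, in the units of the state.
- ctrl.get_obs(): the state, without advancing time (a new reading comes with each control period).
- vision.get_image(name): name is "scene" or "top" or "wrist"; returns (picture, depth): 400x640x3 uint8, red, green, blue; 400x640 float32, m along the optical axis (not along the pixel's ray), 0 where there is no reading.
- vision.calibration(name): a dict with "fx", "fy", "cx", "cy" (pixels), "rvec" (rotation vector, rad) and "tvec" (3), from world to camera coordinates, as OpenCV has them; the wrist camera has in their place "hand_eye" (4x4, takes a point from camera to tool coordinates, whose origin is the TCP and whose axes are the flange's). Camera axes: x right, y down, z forward; pixel columns grow to the right and rows downward; lengths in m; the calibration is good to about 2 mm. The wrist camera is an equidistant fisheye: a pixel r from the principal point sees the ray r / f radians off the axis. A picture is of the moment at which its call begins: read the wrist's pose just before it. calibration takes no time and is no camera call.
- ctrl.finish_job(): hands the job in, once; it reports no verdict.
The state is a dict: "t": time; "q": joint angles; "dq": joint speeds; "effort": joint torques, N m; "tool_pos": TCP position; "tool_rot": TCP orientation; "contact_force": force on the tool from outside, world axes, zero at the start; "wrist_torque": the same for the moment, N m; "opening": finger opening in m.
Only numpy, scipy, OpenCV 4.12 (cv2) and the standard library are available. Lean on these libraries where they do the work, as an engineer would, in place of code of your own. Each camera call takes 0.05 s, during which the arm holds its last target. There are 200 camera calls.

## Working session

There is one attempt and no reset: what is moved stays moved. The work goes in short steps, Python scripts to look and compute and a tool call to move; the robot and the scene stay as the last step left them, time stands still between calls to the robot, and variables do not carry over. Pictures are saved under pics/ and viewed, about 8 in all and at most 12, crops included, and the job is handed in when it is done.

Besides the shell and the picture viewer there is one more tool, called as name(argument=value, ...) on one line, values as JSON. jog_arm: Moves the arm, as the interface text tells. Its arguments: {"type":"object","properties":{"deltas":{"type":"array"},"grip_force":{"type":"number"}},"required":["deltas"]}

```bash
ls; mkdir -p pics; python3 - <<'E'
from station import ctrl, vision
import cv2, numpy as np
o=ctrl.get_obs(); print(o, ctrl.tcp_to_tips)
for n in ("scene","top"):
    im,d=vision.get_image(n); cv2.imwrite(f"pics/{n}.png",im[:,:,::-1]); np.savez(f"{n}.npz",im=im,d=d)
    print(n,vision.calibration(n))
print(vision.calibration("wrist"))
E
```

```text
pics
{'t': 0.0, 'q': array([-1.41500315e+00,  5.33685639e-02,  1.61426832e+00, -6.12979230e-07,
        1.47602346e+00, -1.19007773e-01]), 'dq': array([ 7.84819104e-05,  1.76746459e-03,  6.16324196e-04, -2.96256320e-04,
        1.22701465e-03,  7.37441643e-05]), 'effort': array([ 2.90462107e-03, -3.93684554e+01, -3.70171881e+01,  1.26304012e-04,
        7.29530773e-03,  6.62171843e-06]), 'tool_pos': array([ 0.16950306, -0.60098023,  0.25207106]), 'tool_rot': array([-3.10993652e+00, -4.30016342e-01,  6.06531895e-05]), 'contact_force': array([-0.32754841,  0.10209473, -0.36513581]), 'wrist_torque': array([-0.01206597,  0.00224936,  0.02499638]), 'opening': 0.08528521426276302} 0.022
scene {'fx': 460.0224045689574, 'fy': 460.0224045689574, 'cx': 327.0092518630812, 'cy': 198.90731039859975, 'rvec': array([ 2.40821843,  0.67486737, -0.21412629]), 'tvec': array([-0.4759029 , -0.12690782,  1.33476653])}
top {'fx': 390.6253795576651, 'fy': 390.6253795576651, 'cx': 312.3730859558253, 'cy': 200.03971261473217, 'rvec': array([ 2.0090893 , -2.19951344,  0.23992665]), 'tvec': array([0.09776829, 0.54630341, 0.94710768])}
{'fx': 309.70691628693146, 'fy': 309.70691628693146, 'cx': 317.5233566501225, 'cy': 194.35218924612644, 'hand_eye': array([[-1.60024070e-03, -9.56405569e-01, -2.92037374e-01,
         7.50124082e-02],
       [ 9.99998659e-01, -1.42849163e-03, -8.01339894e-04,
         3.08734828e-04],
       [ 3.49232992e-04, -2.92038265e-01,  9.56406572e-01,
        -1.20371103e-01],
       [ 0.00000000e+00,  0.00000000e+00,  0.00000000e+00,
         1.00000000e+00]])}
```

View pics/top.png

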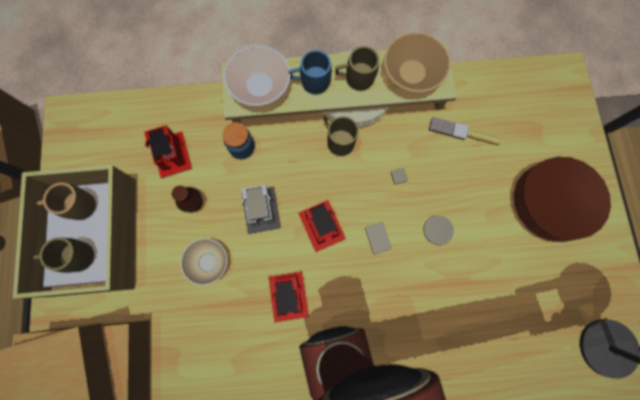

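View pics/scene.png

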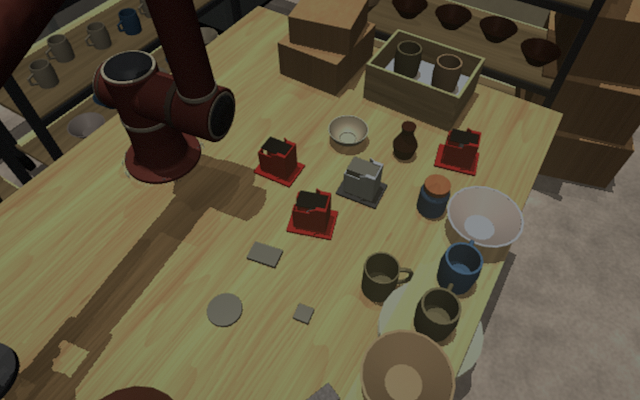

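The top view shows the tile at about (377,237), the grey dispenser at (260,207), the coaster at (438,230) and the chip at (399,176). The scene view agrees: the dispenser is at (362,180) and the tile at (265,254).

```bash
cat > h.py <<'E'
import numpy as np, cv2
from scipy.spatial.transform import Rotation as R
from station import ctrl, vision
def ray_plane(n,px,z):
    c=vision.calibration(n); Rm=R.from_rotvec(c['rvec']).as_matrix(); t=c['tvec']
    px=np.atleast_2d(px).astype(float)
    d=np.c_[(px[:,0]-c['cx'])/c['fx'],(px[:,1]-c['cy'])/c['fy'],np.ones(len(px))]@Rm
    o=-Rm.T@t; return o+d*((z-o[2])/d[:,2])[:,None]
def wrist_rays(px,obs):
    c=vision.calibration('wrist'); H=c['hand_eye']
    px=np.atleast_2d(px).astype(float)
    u=(px-[c['cx'],c['cy']])/c['fx']; th=np.linalg.norm(u,axis=1)
    s=np.sinc(th/np.pi)
    d=np.c_[u*s[:,None],np.cos(th)]
    T=R.from_rotvec(obs['tool_rot']).as_matrix()
    return obs['tool_pos']+T@H[:3,3], d@(T@H[:3,:3]).T
def wrist_plane(px,z,obs):
    o,d=wrist_rays(px,obs); return o+d*((z-o[2])/d[:,2])[:,None]
def wrist_proj(P,obs):
    c=vision.calibration('wrist'); H=c['hand_eye']
    T=R.from_rotvec(obs['tool_rot']).as_matrix()
    p=(np.atleast_2d(P)-obs['tool_pos'])@T; p=(p-H[:3,3])@H[:3,:3]
    r=np.hypot(p[:,0],p[:,1]); th=np.arctan2(r,p[:,2])
    return np.c_[c['cx']+c['fx']*th*p[:,0]/r,c['cy']+c['fx']*th*p[:,1]/r]
E
python3 - <<'E'
from h import *
z=np.load('top.npz'); im=z['im']; d=z['d']
hsv=cv2.cvtColor(im,cv2.COLOR_RGB2HSV)
print(hsv[237,377],hsv[200,257],hsv[222,272],hsv[250,377])
m=((hsv[:,:,1]<75)).astype(np.uint8)
for nm,(x0,x1,y0,y1),h in (("tile",(355,400,215,260),0.01),("disp",(235,290,175,240),0.0)):
    mm=np.zeros_like(m); mm[y0:y1,x0:x1]=m[y0:y1,x0:x1]
    cs,_=cv2.findContours(mm,0,1); c=max(cs,key=cv2.contourArea)
    b=cv2.boxPoints(cv2.minAreaRect(c)); P=ray_plane('top',b,h)
    print(nm,cv2.contourArea(c),b.tolist(),P.round(4),P.mean(0),np.linalg.norm(np.diff(P,axis=0),axis=1))
a=cv2.resize(im[170:270,230:410],None,fx=4,fy=4,interpolation=2); cv2.imwrite('pics/c1.png',a[:,:,::-1])
print('coaster,bowl,vase,jar', ray_plane('top',[[438,230],[205,262],[187,198],[238,135],[342,130]],0.05).round(3))
E
```

```text
[ 21  31 142] [ 24  30 135] [30 11 67] [ 22  32 143]
tile 517.5 [[363.8999938964844, 226.70001220703125], [382.4999694824219, 220.5], [391.6999816894531, 248.10000610351562], [373.1000061035156, 254.30001831054688]] [[ 0.4791 -0.0833  0.01  ]
 [ 0.4913 -0.1349  0.01  ]
 [ 0.4159 -0.1496  0.01  ]
 [ 0.4042 -0.0987  0.01  ]] [ 0.44761885 -0.11662608  0.01      ] [0.05303045 0.07683584 0.05219676]
disp 1422.5 [[238.29600524902344, 188.1280059814453], [272.0880126953125, 181.98399353027344], [280.3599853515625, 227.47999572753906], [246.5679931640625, 233.62400817871094]] [[0.6188 0.2479 0.    ]
 [0.6279 0.1537 0.    ]
 [0.4989 0.14   0.    ]
 [0.4904 0.2318 0.    ]] [0.5590009  0.19332189 0.        ] [0.094632   0.12973222 0.09218769]
coaster,bowl,vase,jar [[ 0.448 -0.266  0.05 ]
 [ 0.42   0.332  0.05 ]
 [ 0.591  0.374  0.05 ]
 [ 0.754  0.233  0.05 ]
 [ 0.742 -0.05   0.05 ]]
```

View pics/c1.png

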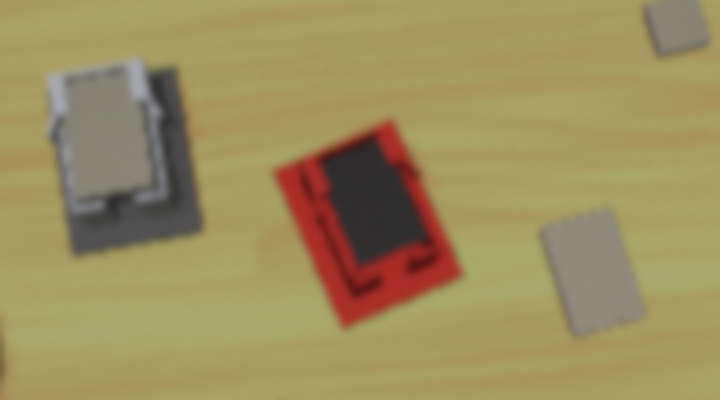

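The crop shows the dispenser's lips at the top of the image (world +x), with the loading end and its gapped front wall facing the robot. The tile is at right. I'm moving above the tile with opening about 0.7.

jog_arm(deltas=[[0,0,0.078,0,0,0,0.7],[0,0,0,2.6,-2.8,0.2,0.7],[0,0,0,2.6,-2.8,0.2,0.7],[0,0,0,2.6,-2.8,0.2,0.7],[0,0,0,2.6,-2.8,0.2,0.7],[0,0,0,2.6,-2.8,0.2,0.7],[0,0,0,2.6,-2.8,0.2,0.7],[0,0,0,2.6,-2.8,0.2,0.7],[0,0,0,2.6,-2.8,0.2,0.7],[0,0,0,2.6,-2.8,0.2,0.7],[0,0,0,2.6,-2.8,0.2,0.7],[0,0,0,2.6,-2.8,0.2,0.7]], grip_force=60)

```text
t: 1.1
tool_pos: [0.3902, -0.2417, 0.2309]
tool_rot: [-3.126, -0.308, 0.0]
contact_force: [-0.1, -1.1, 0.5]
opening: 0.0597
```

jog_arm(deltas=[[0,0,0,2.6,-2.8,0.2,0.7],[0,0,0,2.6,-2.8,0.2,0.7],[0,0,0,2.6,-2.8,0.2,0.7],[0,0,0,2.6,-2.8,0.2,0.7],[0,0,0,0,0,0,0.7],[0,0,0,0,0,0,0.7]])

```text
t: 1.6
tool_pos: [0.4701, -0.1116, 0.2226]
tool_rot: [-3.125, -0.315, 0.002]
contact_force: [0.0, -0.4, 0.9]
opening: 0.0594
```

```bash
cat >> h.py <<'E'
def delta(P,yaw,obs):
    """turn about tool z and shift in cm (turned tool axes) to reach world P with tool x at yaw"""
    T=R.from_rotvec(obs['tool_rot']).as_matrix(); y0=np.arctan2(T[1,0],T[0,0])
    G=np.array([[np.cos(yaw),np.sin(yaw),0],[np.sin(yaw),-np.cos(yaw),0],[0,0,-1]])
    return 'yaw0 %.4f turn'%y0,R.from_matrix(T.T@G).as_rotvec().round(4),'cm',((np.array(P)-obs['tool_pos'])@G*100).round(2)
def shot(name):
    o=ctrl.get_obs(); im,d=vision.get_image('wrist'); np.savez(f'{name}.npz',im=im,d=d,pos=o['tool_pos'],rot=o['tool_rot'])
    cv2.imwrite(f'pics/{name}.png',im[:,:,::-1]); return o,im,d
E
python3 - <<'E'
from h import *
o,im,d=shot('w1'); print(o['t'],o['tool_pos'],o['opening'],o['contact_force'])
hsv=cv2.cvtColor(im,cv2.COLOR_RGB2HSV)
p=wrist_proj([0.4476,-0.1166,0.01],o)[0]; print('expect',p,hsv[int(p[1]),int(p[0])])
m=(hsv[:,:,1]<75).astype(np.uint8)
n,l,s,c=cv2.connectedComponentsWithStats(m); k=l[int(p[1]),int(p[0])]; print(s[k],c[k])
ct,_=cv2.findContours((l==k).astype(np.uint8),0,1); pts=max(ct,key=cv2.contourArea)[:,0]
P=wrist_plane(pts,0.01,o)[:,:2]
r=cv2.minAreaRect((P*1000).astype(np.float32)); print('tile rect',r)
E
```

```text
1.6 [ 0.47012862 -0.11163837  0.22260295] 0.05939296155857414 [ 0.04789253 -0.43188939  0.94679444]
expect [317.95549844 191.02992175] [ 22  49 178]
[ 298  158   45   65 2698] [319.40252039 189.40214974]
tile rect ((447.82220458984375, -118.4737777709961), (75.26891326904297, 48.48146057128906), 10.638922691345215)
```

View pics/w1.png

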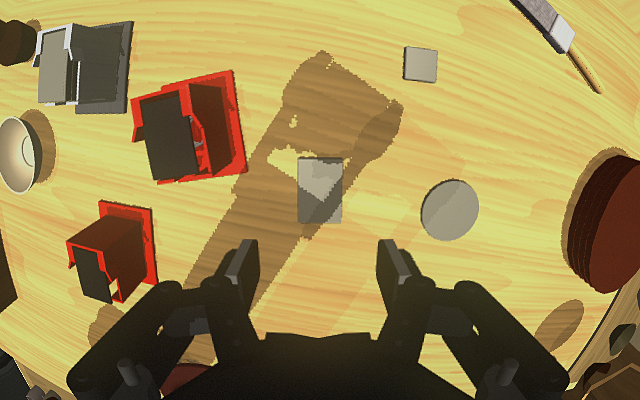

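The wrist image shows the tile at (320,190), with yaw 0.186 and the jaws aligned with it. Coaster and chip are clear. I'm going down over its near end.

```bash
python3 - <<'E'
from h import *
print(delta([0.4222,-0.1230,0.032],0.186,ctrl.get_obs()))
E
```

```text
('yaw0 0.1987 turn', array([-0.0001,  0.0012,  0.0127]), 'cm', array([-4.86,  0.12, 19.08]))
```

jog_arm(deltas=[[0,0,0.0127,-2.43,0.06,2,0.7],[0,0,0,-2.43,0.06,2,0.7],[0,0,0,0,0,3,0.7],[0,0,0,0,0,3,0.7],[0,0,0,0,0,3,0.7],[0,0,0,0,0,3,0.7],[0,0,0,0,0,2,0.7],[0,0,0,0,0,1,0.7],[0,0,0,0,0,0,0.7],[0,0,0,0,0,0,0.7]])

```text
t: 2.48
tool_pos: [0.4224, -0.1246, 0.0337]
tool_rot: [3.128, 0.286, -0.0]
contact_force: [0.6, 0.6, -0.6]
opening: 0.0596
```

jog_arm(deltas=[[0,0,0,0,0,0.3,0.7],[0,0,0,0,0,0.3,0.7],[0,0,0,0,0,0,0.7],[0,0,0,0,0,0,0.7]])

```text
t: 2.82
tool_pos: [0.4229, -0.124, 0.028]
tool_rot: [3.128, 0.289, 0.002]
contact_force: [-0.2, -0.4, 0.9]
opening: 0.0598
```

jog_arm(deltas=[[0,0,0,0,0,0.25,0.7],[0,0,0,0,0,0.25,0.7],[0,0,0,0,0,0,0.7],[0,0,0,0,0,0,0.7]])

```text
t: 3.15
tool_pos: [0.4223, -0.1236, 0.0221]
tool_rot: [-3.128, -0.289, 0.001]
contact_force: [-0.1, -0.2, -0.4]
opening: 0.0597
```

jog_arm(deltas=[[0,0,0,0,0,0.15,0.7],[0,0,0,0,0,0,0.7],[0,0,0,0,0,0,0.7]])

```text
t: 3.4
tool_pos: [0.4224, -0.1237, 0.0207]
tool_rot: [-3.128, -0.289, 0.0]
contact_force: [-0.1, -0.2, -0.7]
opening: 0.0598
```

jog_arm(deltas=[[0,0,0,0,0,0.15,0.7],[0,0,0,0,0,0,0.7],[0,0,0,0,0,0,0.7]])

```text
t: 3.65
tool_pos: [0.4224, -0.1237, 0.0192]
tool_rot: [-3.128, -0.289, 0.0]
contact_force: [0.1, -0.6, 0.5]
opening: 0.0599
```

jog_arm(deltas=[[0,0,0,0,0,0.15,0.7],[0,0,0,0,0,0,0.7],[0,0,0,0,0,0,0.7]])

```text
t: 3.9
tool_pos: [0.4224, -0.1237, 0.0177]
tool_rot: [-3.128, -0.289, 0.0]
contact_force: [-0.4, -0.4, 0.3]
opening: 0.0595
```

jog_arm(deltas=[[0,0,0,0,0,0.15,0.7],[0,0,0,0,0,0,0.7],[0,0,0,0,0,0,0.7]])

```text
t: 4.15
tool_pos: [0.4228, -0.1239, 0.017]
tool_rot: [3.128, 0.289, 0.0]
contact_force: [-1.7, 0.5, 5.6]
opening: 0.0601
```

jog_arm(deltas=[[0,0,0,0,0,-0.42,0.7],[0,0,0,0,0,0,0.5],[0,0,0,0,0,0,0.5],[0,0,0,0,0,0,0.5],[0,0,0,0,0,0,0.5],[0,0,0,0,0,0,0.5]], grip_force=100)

```text
t: 4.65
tool_pos: [0.4233, -0.1241, 0.0221]
tool_rot: [3.128, 0.289, 0.001]
contact_force: [-3.4, 1.2, 8.8]
opening: 0.047
```

The tips are on the table at a 47 mm opening and the tile is gripped flush. I'll lift and go to a viewpoint beside the dispenser.

jog_arm(deltas=[[0,0,0,0,0,-1,0.5],[0,0,0,0,0,-3,0.5],[0,0,0,0,0,-3.5,0.5],[0,0,0,0,0,-3.5,0.5],[0,0,0,0,0,-3.5,0.5],[0,0,0,1.9,-2.61,-2.5,0.5],[0,0,0,1.9,-2.61,-2,0.5],[0,0,0,1.9,-2.61,-2,0.5],[0,0,0,1.9,-2.61,0,0.5],[0,0,0,1.9,-2.61,0,0.5],[0,0,0,1.9,-2.61,0,0.5],[0,0,0,1.9,-2.61,0,0.5]])

```text
t: 5.65
tool_pos: [0.5199, 0.0818, 0.2308]
tool_rot: [3.128, 0.289, 0.001]
contact_force: [0.3, -0.3, -0.6]
opening: 0.0466
```

jog_arm(deltas=[[0,0,0,0,0,0,0.5],[0,0,0,0,0,0,0.5],[0,0,0,0,0,0,0.5]])

```text
t: 5.9
tool_pos: [0.5193, 0.0801, 0.2302]
tool_rot: [3.128, 0.289, -0.001]
contact_force: [-0.7, -0.5, -1.3]
opening: 0.0468
```

```bash
python3 - <<'E'
from h import *
o,im,d=shot('w2'); print(o['t'],o['tool_pos'],o['opening'],o['contact_force'])
cv2.imwrite('pics/w2b.png',cv2.resize(im[20:270,80:400],None,fx=2.4,fy=2.4,interpolation=2)[:,:,::-1])
E
```

```text
5.9 [0.51931645 0.08006079 0.23024563] 0.04678085137237274 [-0.69925468 -0.45516134 -1.32254186]
```

View pics/w2b.png

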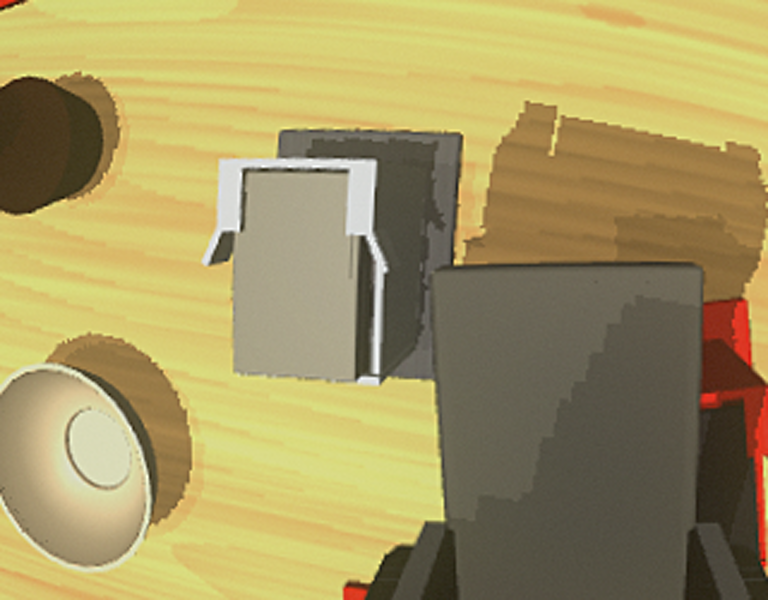

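The crop shows the stack top with its near edge at about (234,375)-(354,379), lip fronts at y≈232 and the held tile's front edge at (437,268)-(702,263). I'll measure both from masks.

```bash
python3 - <<'E'
from h import *
z=np.load('w2.npz'); im=z['im']; o=dict(tool_pos=z['pos'],tool_rot=z['rot'])
hsv=cv2.cvtColor(im,cv2.COLOR_RGB2HSV)
f=lambda x,y:(80+x/2.4,20+y/2.4)
s=hsv[int(20+310/2.4),int(80+290/2.4)]; print('stack',s,'table',hsv[int(20+450/2.4),int(80+250/2.4)],'wall inner',hsv[int(20+330/2.4),int(80+366/2.4)])
def region(seed,tol):
    x,y=map(int,f(*seed)); g=cv2.GaussianBlur(im,(3,3),0); mask=np.zeros((402,642),np.uint8)
    cv2.floodFill(g.copy(),mask,(x,y),0,(tol,)*3,(tol,)*3,4|(255<<8)|cv2.FLOODFILL_MASK_ONLY|cv2.FLOODFILL_FIXED_RANGE)
    return mask[1:-1,1:-1]
m=region((290,310),28); ys,xs=np.nonzero(m); print(len(xs),xs.min(),xs.max(),ys.min(),ys.max())
c=max(cv2.findContours(m,0,1)[0],key=cv2.contourArea)[:,0]
P=wrist_plane(c,0.095,o)[:,:2]
r=cv2.minAreaRect((P*1000).astype(np.float32)); print('stack rect',r)
# edges: left side, near end (pixels picked from the contour)
def line(Q):
    v=cv2.fitLine((Q*1000).astype(np.float32),cv2.DIST_HUBER,0,.01,.01).ravel(); return v
crop=(c-[80,20])*2.4
L=(crop[:,0]<250)&(crop[:,1]>265)&(crop[:,1]<365)
N=(crop[:,1]>365)&(crop[:,0]>245)&(crop[:,0]<345)
Rr=(crop[:,0]>335)&(crop[:,1]>275)&(crop[:,1]<365)
for nm,k in(('left',L),('near',N),('right',Rr)):
    v=line(P[k]); print(nm,k.sum(),v.round(3), 'ang',np.arctan(v[1]/v[0]).round(4))
# lips
print('lip front inner corners z98',wrist_plane([f(243,231),f(347,234)],0.098,o).round(4).tolist())
print('back outer corners z98',wrist_plane([f(219,159),f(376,159)],0.098,o).round(4).tolist())
# held tile in tool frame
T=R.from_rotvec(o['tool_rot']).as_matrix()
zt=o['tool_pos'][2]-0.012
Q=(wrist_plane([f(437,268),f(702,263),f(443,500),f(694,500)],zt,o)-o['tool_pos'])@T
print('held tile tool frame',Q.round(4).tolist(),'yaw',np.arctan2(T[1,0],T[0,0]))
E
```

```text
stack [ 24  49 172] table [ 30  95 219] wall inner [25 68 64]
4154 176 229 92 179
stack rect ((550.1980590820312, 187.85980224609375), (75.82301330566406, 50.28844451904297), 5.9755473136901855)
left 42 [9.96000e-01 8.40000e-02 5.28763e+02 2.09845e+02] ang 0.0838
near 41 [ 9.40000e-02 -9.96000e-01  5.13352e+02  1.82659e+02] ang -1.477
right 38 [9.92000e-01 1.24000e-01 5.43057e+02 1.63057e+02] ang 0.1246
lip front inner corners z98 [[0.565, 0.2078, 0.098], [0.5688, 0.1678, 0.098]]
back outer corners z98 [[0.5901, 0.2213, 0.098], [0.596, 0.1614, 0.098]]
held tile tool frame [[0.0629, -0.0237, 0.0119], [0.0637, 0.0238, 0.0119], [0.018, -0.0247, 0.012], [0.0179, 0.0243, 0.012]] yaw 0.18444099125751295
```

```bash
python3 - <<'E'
from h import *
print(delta([0.4971,0.1816,0.140],0.1043,ctrl.get_obs()))
E
```

```text
('yaw0 0.1835 turn', array([0.0003, 0.0006, 0.0792]), 'cm', array([ -1.15, -10.37,   9.03]))
```

jog_arm(deltas=[[0,0,0.0792,0,0,0,0.5],[0,0,0,-0.35,-3,0,0.5],[0,0,0,-0.4,-3.5,0,0.5],[0,0,0,-0.4,-3.87,0,0.5],[0,0,0,0,0,2,0.5],[0,0,0,0,0,3,0.5],[0,0,0,0,0,3,0.5],[0,0,0,0,0,1,0.5],[0,0,0,0,0,0,0.5],[0,0,0,0,0,0,0.5]], grip_force=120)

```text
t: 6.78
tool_pos: [0.4976, 0.1813, 0.1409]
tool_rot: [3.137, 0.162, -0.0]
contact_force: [-0.7, -0.9, -0.1]
opening: 0.0459
```

```bash
python3 - <<'E'
from h import *
o,im,d=shot('w3'); print(o['t'],o['tool_pos'],o['opening'],o['contact_force'],delta([0.4971,0.1816,0.118],0.1043,o))
cv2.imwrite('pics/w3b.png',cv2.resize(im[20:270,180:460],None,fx=2.4,fy=2.4,interpolation=2)[:,:,::-1])
E
```

```text
6.7833 [0.49758046 0.1813102  0.14085977] 0.04593961330993533 [-0.7001244  -0.88478224 -0.05357914] ('yaw0 0.1034 turn', array([ 0.    ,  0.0003, -0.0009]), 'cm', array([-0.04, -0.03,  2.29]))
```

View pics/w3b.png

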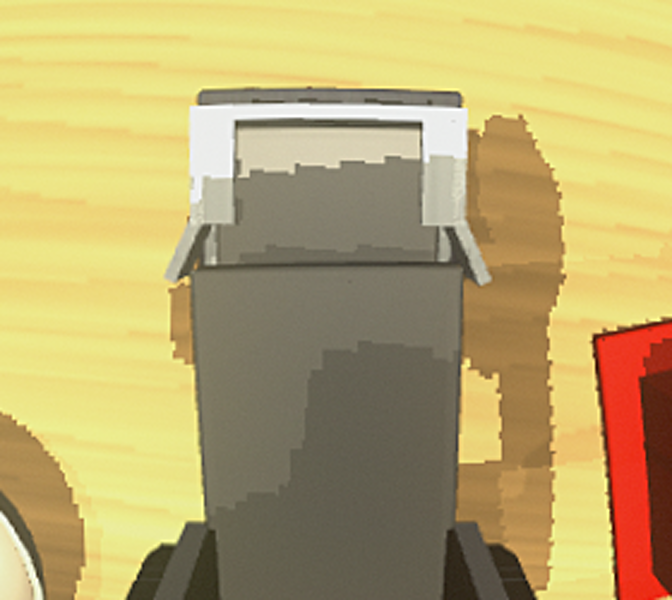

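The tile's front edge (192–463, y 265) is centred between the lips (inner edges 235 and 422), square to them and just short of them. I'm lowering and pressing.

jog_arm(deltas=[[0,0,0,-0.04,-0.03,1.3,0.5],[0,0,0,0,0,1,0.5],[0,0,0,0,0,0,0.5],[0,0,0,0,0,0,0.5]])

```text
t: 7.17
tool_pos: [0.4973, 0.1823, 0.1177]
tool_rot: [3.137, 0.165, 0.0]
contact_force: [0.0, 0.6, -2.4]
opening: 0.0461
```

jog_arm(deltas=[[0,0,0,0,0,0.3,0.5],[0,0,0,0,0,0.3,0.5],[0,0,0,0,0,0,0.5],[0,0,0,0,0,0,0.5]])

```text
t: 7.5
tool_pos: [0.4972, 0.1824, 0.1125]
tool_rot: [3.137, 0.165, 0.0]
contact_force: [-3.4, -1.7, 6.6]
opening: 0.0459
```

jog_arm(deltas=[[0,0,0,0,0,0.4,0.5],[0,0,0,0,0,0.4,0.5],[0,0,0,0,0,0,0.5],[0,0,0,0,0,0,0.5],[0,0,0,0,0,0,0.5]])

```text
t: 7.92
tool_pos: [0.4974, 0.1825, 0.1049]
tool_rot: [3.137, 0.165, 0.001]
contact_force: [-3.2, -0.8, 7.2]
opening: 0.046
```

```bash
python3 - <<'E'
from h import *
o,im,d=shot('w4'); print(o['t'],o['tool_pos'],o['opening'],o['contact_force'],delta([0.4971,0.1816,0.105],0.1043,o))
cv2.imwrite('pics/w4b.png',cv2.resize(im[20:270,180:460],None,fx=2.4,fy=2.4,interpolation=2)[:,:,::-1])
E
```

```text
7.9167 [0.49744479 0.18249767 0.10489559] 0.045978679212080174 [-3.20299873 -0.78307158  7.24212967] ('yaw0 0.1051 turn', array([ 0.0001, -0.0006,  0.0008]), 'cm', array([-0.04,  0.09, -0.01]))
```

View pics/w4b.png

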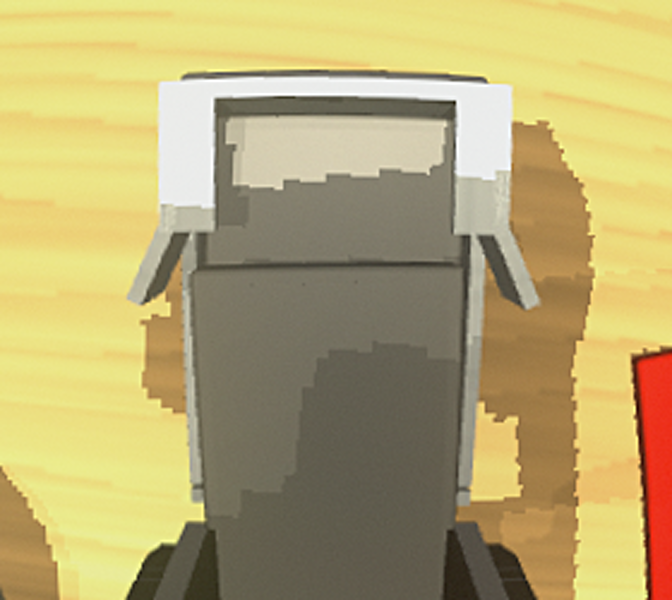

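The front edge stays at y≈265, so the tile has not slipped in pitch. It is below the lips and about 1 mm to the left of centre. I'm sliding it in with a small +y correction.

jog_arm(deltas=[[0,0,0,0.2,0.08,0,0.5],[0,0,0,0.4,0,0,0.5],[0,0,0,0.4,0,0,0.5],[0,0,0,0.3,0,0,0.5],[0,0,0,0,0,0,0.5],[0,0,0,0,0,0,0.5]])

```text
t: 8.47
tool_pos: [0.5101, 0.1832, 0.1046]
tool_rot: [-3.137, -0.165, 0.001]
contact_force: [-4.9, -1.0, 7.3]
opening: 0.0461
```

Moved 13 mm with low force, so it is under the lips. Continuing.

jog_arm(deltas=[[0,0,0,0.4,0,0,0.5],[0,0,0,0.4,0,0,0.5],[0,0,0,0.4,0,0,0.5],[0,0,0,0,0,0,0.5],[0,0,0,0,0,0,0.5]])

```text
t: 8.88
tool_pos: [0.5221, 0.1845, 0.1047]
tool_rot: [-3.137, -0.165, 0.001]
contact_force: [-3.0, 0.2, 6.9]
opening: 0.0462
```

jog_arm(deltas=[[0,0,0,0.2,0,0,0.5],[0,0,0,0,0,0,0.5],[0,0,0,0,0,0,0.5]])

```text
t: 9.13
tool_pos: [0.5237, 0.1847, 0.1046]
tool_rot: [-3.137, -0.165, 0.002]
contact_force: [-4.3, -0.1, 6.6]
opening: 0.0457
```

jog_arm(deltas=[[0,0,0,0.15,0,0,0.5],[0,0,0,0,0,0,0.5],[0,0,0,0,0,0,0.5]])

```text
t: 9.38
tool_pos: [0.525, 0.1848, 0.1045]
tool_rot: [-3.137, -0.165, 0.003]
contact_force: [-5.6, -1.1, 7.1]
opening: 0.0462
```

jog_arm(deltas=[[0,0,0,0.15,0,0,0.5],[0,0,0,0,0,0,0.5],[0,0,0,0,0,0,0.5]])

```text
t: 9.63
tool_pos: [0.5265, 0.185, 0.1045]
tool_rot: [-3.137, -0.165, 0.003]
contact_force: [-4.5, -0.8, 7.5]
opening: 0.0462
```

jog_arm(deltas=[[0,0,0,0.12,0,0,0.5],[0,0,0,0,0,0,0.5],[0,0,0,0,0,0,0.5]])

```text
t: 9.88
tool_pos: [0.5268, 0.185, 0.1043]
tool_rot: [3.137, 0.165, -0.007]
contact_force: [-8.3, -0.4, 8.3]
opening: 0.0461
```

```bash
python3 - <<'E'
from h import *
o,im,d=shot('w5'); print(o['t'],o['tool_pos'],o['opening'],o['contact_force'])
cv2.imwrite('pics/w5b.png',cv2.resize(im[20:270,180:460],None,fx=2.4,fy=2.4,interpolation=2)[:,:,::-1])
E
```

```text
9.8833 [0.52677708 0.18503257 0.10426243] 0.04608324328055152 [-8.33267712 -0.35530142  8.27721028]
```

View pics/w5b.png

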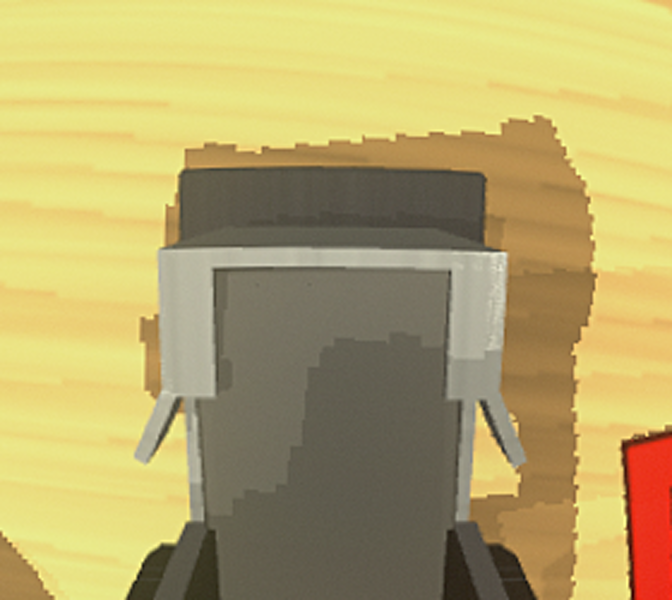

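The tile is against the back stop (force up to 8 N, motion stopped) and centred under the lips. I'll ease up to the lips, open and rise.

jog_arm(deltas=[[0,0,0,-0.05,0,-0.1,0.5],[0,0,0,0,0,-0.1,0.5],[0,0,0,0,0,0,0.5],[0,0,0,0,0,0,0.7],[0,0,0,0,0,0,0.7],[0,0,0,0,0,0,0.7],[0,0,0,0,0,0,0.7],[0,0,0,0,0,-0.5,0.7],[0,0,0,0,0,-1.5,0.7],[0,0,0,0,0,-3,0.7],[0,0,0,0,0,-3,0.7]])

```text
t: 10.85
tool_pos: [0.5268, 0.1845, 0.1852]
tool_rot: [3.137, 0.165, -0.004]
contact_force: [1.1, 0.1, -0.2]
opening: 0.06
```

jog_arm(deltas=[[0,0,0,0,3,-3,0.7],[0,0,0,-1.5,3.5,0,0.7],[0,0,0,-1.5,3.5,0,0.7],[0,0,0,0,0,0,0.7],[0,0,0,0,0,0,0.7]])

```text
t: 11.27
tool_pos: [0.5082, 0.0813, 0.2157]
tool_rot: [-3.137, -0.16, -0.002]
contact_force: [-0.7, 0.8, -0.1]
opening: 0.0599
```

```bash
python3 - <<'E'
from h import *
o,im,d=shot('w6'); print(o['t'],o['tool_pos'],o['opening'],o['contact_force'])
p=wrist_proj([0.5503,0.1872,0.095],o)[0]; x,y=map(int,p); print(p)
x0=max(0,x-130);y0=max(0,y-100)
cv2.imwrite('pics/w6b.png',cv2.resize(im[y0:y0+200,x0:x0+260],None,fx=3,fy=3,interpolation=2)[:,:,::-1]); print(x0,y0)
g=cv2.GaussianBlur(im,(3,3),0); mask=np.zeros((402,642),np.uint8)
cv2.floodFill(g,mask,(x,y),0,(28,)*3,(28,)*3,4|(255<<8)|cv2.FLOODFILL_MASK_ONLY|cv2.FLOODFILL_FIXED_RANGE)
c=max(cv2.findContours(mask[1:-1,1:-1],0,1)[0],key=cv2.contourArea)[:,0]
print(cv2.minAreaRect((wrist_plane(c,0.095,o)[:,:2]*1000).astype(np.float32)), 'depth pt z:')
c_=vision.calibration('wrist')
O,D=wrist_rays([[x,y],[x,y+15],[x,y-15]],o)
for (u,v),dd in zip([(x,y),(x,y+15),(x,y-15)],D):
    T=R.from_rotvec(o['tool_rot']).as_matrix(); f=(T@c_['hand_eye'][:3,:3])[:,2]
    print((O+dd*d[v,u]/(dd@f)).round(4))
E
```

```text
11.2667 [0.50824881 0.08128703 0.21567804] 0.05994907515749007 [-0.65451207  0.81070289 -0.07441393]
[194.17014494 135.0792959 ]
64 35
((551.509765625, 188.87835693359375), (77.75590515136719, 51.91042709350586), 9.165084838867188) depth pt z:
[0.5504 0.1872 0.0955]
[0.5376 0.1874 0.094 ]
[0.5627 0.1882 0.0941]
```

View pics/w6b.png

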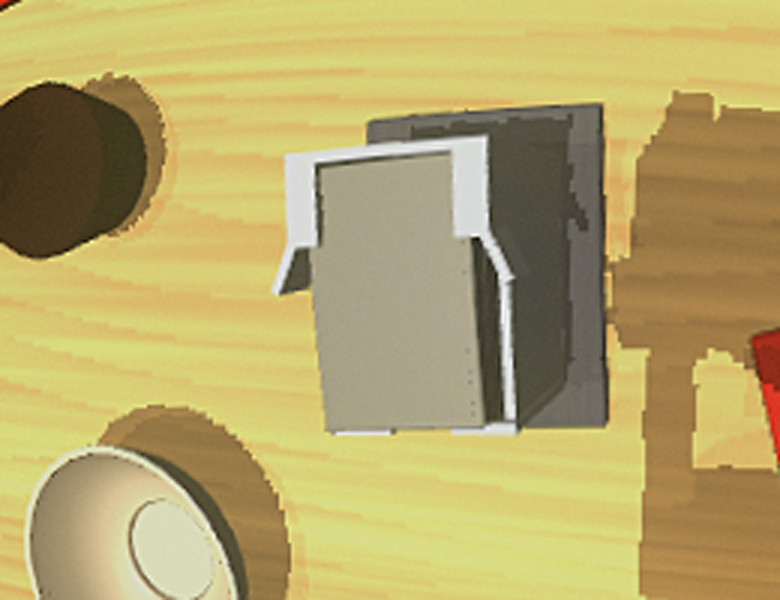

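The tile lies under the lips with its near edge at (327,431)-(485,426), just inside the front wall, with depth about 0.095 all along. The 9° rectangle may include wall pixels, so I'll check the edges directly against the lips.

```bash
python3 - <<'E'
from h import *
z=np.load('w6.npz'); im=z['im']; o=dict(tool_pos=z['pos'],tool_rot=z['rot'])
f=lambda *a:np.array([(64+x/3,35+y/3) for x,y in a])
g=cv2.GaussianBlur(im,(3,3),0); mask=np.zeros((402,642),np.uint8)
cv2.floodFill(g,mask,(194,135),0,(20,)*3,(20,)*3,4|(255<<8)|cv2.FLOODFILL_MASK_ONLY|cv2.FLOODFILL_FIXED_RANGE)
c=max(cv2.findContours(mask[1:-1,1:-1],0,1)[0],key=cv2.contourArea)[:,0]; k=(c-[64,35])*3
P=wrist_plane(c,0.095,o)[:,:2]*1000
a=0.1043; X=np.array([np.cos(a),np.sin(a)]); Y=np.array([-X[1],X[0]]); H=np.array([550.3,187.2])
Q=np.c_[(P-H)@X,(P-H)@Y]
for nm,s in(('left',(k[:,0]<340)&(k[:,1]>270)&(k[:,1]<415)),('right',(k[:,0]>440)&(k[:,1]>270)&(k[:,1]<415)),('near',(k[:,1]>415)&(k[:,0]>340)&(k[:,0]<470)),('far',(k[:,1]<175)&(k[:,0]>330)&(k[:,0]<440))):
    v=cv2.fitLine(Q[s].astype(np.float32),cv2.DIST_HUBER,0,.01,.01).ravel(); print(nm,s.sum(),v.round(3))
for nm,pt,h in(('lip front',[(318,246),(454,236)],.098),('back',[(285,156),(487,137)],.098),('back inner',[(318,164),(452,152)],.098)):
    W=wrist_plane(f(*pt),h,o)[:,:2]*1000-H; print(nm,np.c_[W@X,W@Y].round(1).tolist())
E
```

```text
left 48 [ 1.0000e+00  7.0000e-03 -1.1032e+01  2.4211e+01]
right 48 [ 1.0000e+00  1.6000e-02 -1.3009e+01 -2.3383e+01]
near 43 [ 1.9000e-02  1.0000e+00 -3.5506e+01  7.8300e-01]
far 39 [ 2.8000e-02 -1.0000e+00  3.8023e+01  3.7210e+00]
lip front [[16.7, 20.0], [16.5, -20.7]]
back [[42.8, 29.4], [42.1, -30.7]]
back inner [[39.3, 18.9], [38.9, -20.9]]
```

```bash
python3 - <<'E'
from station import ctrl
print(ctrl.finish_job())
E
```

```text
the job is handed in; nothing more can be done
None
```

The tile is loaded: it lies flat under the lips against the back stop, and the job is handed in. I gripped it at its near end, laid it on the stack, pressed it down about 13 mm and slid it in. At the stop the along-slide force rose from about 4–5 N to 8 N. I then eased it up to the lips, let go and backed clear, finishing at about 11.3 s with no contact force beyond noise.

**Last checks (wrist camera):**
- **Height:** the depth reading on the tile's top is 94–95.5 mm above the table, where 95 mm is right.
- **Sideways and yaw:** it is within about 0.5 mm of centre, with its sides turned 0.01–0.02 rad from the dispenser's axis.
- **Along the slide:** the centre reads about +1 to +2 mm from home, close to the +1 mm the stop allows.

**Disagreement:** the first automatic rectangle gave about 9° (0.16 rad) of yaw. It measured oversized, probably because it took in wall pixels, and the separate edge fits did not bear it out.

**Not checked:** the follower depth and the two lower tiles could not be seen. I did not measure the bystanders again, but I saw no sign that any had moved.

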